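# Close the bayonet filter cell and hold it pushed home

### The arm

A 7-joint arm with a two-finger parallel gripper is mounted at the origin on the work surface. World frame = base frame: x ahead of the robot, y to its left, z up, the work surface at z = 0. Lengths are in m, angles in rad, forces in N, time in s.
With the tool pointing down it reaches from about 0.425 to 0.875 m from the base axis. Payload 4.7 kg.
Tool frame: the origin (TCP) lies at the very end of the fingers, on their centre line; the grasp point (between the pads) lies 19 mm behind it; z points along the fingers, y is the direction in which the jaws open and shut (so a half turn about z gives the same grasp; the last joint's range is limited). The gripper opens to 87 mm and grips with 3 to 60 N. Pads are 19 mm wide; open, the fingers measure 117 mm over their backs; the gripper's body (75 mm by 190 mm) begins 51 mm behind the grasp point.
Start: joints at [-1.142, 0.321, -0.07, 1.45, 0.023, 1.371, -0.057], TCP at [0.262, 0.595, 0.198] pointing down, gripper open.
Joint ranges: [-2.86, 2.86], [-0.3, 2.09], [-1.38, 1.24], [0.06, 2.45], [-1.56, 4.7], [0.09, 2.05], [-2.69, 2.69]. Speed limits (rad/s): [2.57, 2.57, 3.14, 3.14, 3.14, 3.14, 3.14].

### API

Orientations are given as a rotation vector (axis times angle).
In Python, from plant import ctrl gives the robot as it stands.
- The arm moves only by the tool arm_command, never from a script. Its argument "series" is a list of rows, each an object of numbers: "x", "y", "z": the shift along the world's x, y, z in units of 30 mm (1.0 is 30 mm); "wx", "wy", "wz": the turn, a rotation vector about the world's x, y, z in units of 8 degrees (1.0 is 8 degrees); "jaw": the finger opening in mm, from 0 to 87. A call has exactly 10 rows; each row is the pose to reach, as a shift and turn from the pose commanded when the call began; what a row does not reach only later rows make up. A row lasts 1/10 s, in which the tool goes at most 50 mm and 8.59 degrees, less where a joint would pass 70% of its speed; a pose out of reach is approached as far as the arm can. A call with a gripper value outside its range is refused whole. The fingers move at their own pace and stop on an object; "grip_force" is the grip in N (left out, the last holds). Time passes only in rows, so rows that repeat a pose let the fingers close, or fill a call up. It gives the time, the measured TCP pose, the force and the opening at its end, in the units of the state.
- ctrl.sense(): the state, without advancing time (a new reading comes with each control period).
- ctrl.capture(name): name is "side" or "top"; returns a dict with "img" (384x512x3 uint8, red, green, blue), "vfov" (degrees; the focal length in pixels is half the picture's height over the tangent of half this angle, whatever the lens; pixels are square), "cx", "cy" (the principal point, pixels), "extrinsics" (4x4, takes a point from camera to world coordinates). Camera axes: x right, y down, z forward; pixel columns grow to the right and rows downward; lengths in m; the calibration is good to about 2 mm. A picture is of the moment at which its call begins. There is no depth.
- ctrl.finish_job(): hands the job in, once; it reports no verdict.
The state is a dict: "time_s": time; "joints": joint angles; "qd": joint speeds; "joint_efforts": joint torques, N m; "ee_pos": TCP position; "tool_rot": TCP orientation; "contact_force": force on the tool from outside, world axes, zero at the start; "torque": the same for the moment, N m; "opening": opening from 0.0 (shut) to 1.0 (fully open).
Only numpy, scipy, OpenCV 4.12 (cv2) and the standard library are available. Lean on these libraries where they do the work, as an engineer would, in place of code of your own. Each camera call takes 0.05 s, during which the arm holds its last target.

### The job

On the filter station, press the red ejector paddle fully down until its catch holds it by itself and leave it down. Then grip the knurled collar and turn it clockwise (seen from above), under light downward pressure, until its hidden keyways drop over the pins, and push it fully home against its spring. Finish while still holding the collar pushed fully home, and do not disturb the other things on the bench.

Things in the scene. Friction and masses are not known exactly. Their poses are not given: they have to be found in the camera images.
- station: Filter station, fixed: white block, aluminium deck 40 mm above the table, 220 mm along its x (-115 to +105), 120 mm wide. Origin at table level on the axis of an upright steel spigot (34 mm diameter) that carries the collar. Its x points from the red paddle (-x side) past the spigot to the ejector's pivots (x = +85, cheeks 65 mm high). Place and yaw vary.
- seat (a point): Point on the deck, 40 mm above the table, on the spigot axis. The collar's lower rim lands here when fully home. A spring in the spigot pushes the collar up on the way down: 3.4 N at first, 8 N when home (less the collar's weight of 2 N); let go, it rises again.
- ejector (a joint): Ejector hinge, rad: 0 up (start), 0.18 fully down at its stop. A U-shaped steel bail, arms 40 mm either side of the spigot axis, red paddle at its near end. A spring lifts it (about 3 N at the paddle); near 0.1 a sprung brass catch resists (about 6 N) and past 0.14 holds it down by itself. While it is up, two pegs on the arms stand under the collar's rim and keep it from going home.
- paddle_top (a point): Centre of the top of the red paddle (50 mm wide, 26 mm deep, 18 mm thick), 95 mm from the spigot axis on the station's -x side. 98 mm above the table when up, 66 mm when down (travels 32 mm, nearly straight down). Moves with the paddle.
- collar: Loose collar, 56 mm diameter, 58 mm high, 200 g: blue skirt (lower 32 mm), knurled aluminium head of equal diameter (upper 26 mm). Origin at the centre of its lower rim, z up. Starts on the spigot (1 mm radial play), its inner flange resting on three pins hidden inside, rim 52 mm above the table. It sinks 12 mm when keyed, until the rim meets the deck, and then no longer turns.
- collar_top (a point): Centre of the collar's top face, 58 mm above its rim. Inside the collar are three keyways, 120 degrees apart, 9 mm wide for 6 mm pins (0.07 rad play each way). They start 0.4 to 1.3 rad away: turn the collar clockwise seen from above. They cannot be seen, and no listed yaw tells where they meet the pins: turn with light pressure (3 to 8 N) and feel for the drop.
- dish: Bystander: closed clear dish, 90 mm diameter, 14 mm high, beside the station; origin under its centre.
- vial: Bystander: small jar with white cap, 32 mm diameter, 62 mm high, beside the station; origin under its centre.
- blue_rack: Bystander: blue tube rack 160 x 65 mm, 61 mm high with tubes; origin under its centre.
- red_rack: Bystander: red tube rack 160 x 65 mm, 61 mm high with tubes; origin under its centre.
- tip_box: Bystander: green pipette-tip box 120 x 85 mm, 68 mm high; origin under its centre.
- beaker: Bystander: clear beaker, 100 mm diameter, 120 mm high; origin under its centre.
- marker: Bystander: black marker pen, 14 mm diameter, 130 mm long, lying along its x axis; origin under its centre.
There are look-alikes about, which are no part of the job. There is more than one size of the collar; the job needs the smallest.

How it is judged:
On the way, in this order (a step that is already met when the one before it is completed fails the run):
1. the ejector stays down by itself, nothing touching it, the collar still up on its pins (value of joint ejector above 0.13 rad and contact force between each of the arm, the fingers and ejector below 0.3 N and z of collar in the frame of seat above 0.009 m), for 0.3 s.
2. the keyways have dropped over the pins: the collar's rim is within 5 mm of the deck, on the spigot (z of collar in the frame of seat below 0.005 m and horizontal distance between collar and seat below 0.004 m), for 0.1 s.
At the end, for the whole second after the job is handed in: The collar's rim is within 2 mm of the deck, on the spigot axis within 4 mm, upright within 0.08 rad and at rest, the fingers bearing on it with over 2 N; the ejector is still down (over 0.13 rad) (value of joint ejector above 0.13 rad and z of collar in the frame of seat below 0.002 m and horizontal distance between collar and seat below 0.004 m and angle between collar's own z axis and vertical below 0.08 rad and contact force between the fingers and collar above 2 N and linear speed of collar below 0.02 m/s); the arm keeps its last pose, push and grip.
It fails at once if a bystander is shifted by more than 30 mm (distance of any of dish, vial, blue_rack, red_rack, tip_box, beaker, marker from where it was at the start of the episode above 0.03 m).
It also fails if it takes over 59 s, if anything falls off the work surface, if the arm or the gripper's body presses on something with over 40 N, if the wrist force passes 120 N, or if a joint passes its speed limit or range.

## Working session

There is one attempt and no reset: what is moved stays moved. The work goes in short steps, Python scripts to look and compute and a tool call to move; the robot and the scene stay as the last step left them, time stands still between calls to the robot, and variables do not carry over. Pictures are saved under pics/ and viewed, and the job is handed in when it is done.

Besides the shell and the picture viewer there is one more tool, called after "Emit:" as name(argument=value, ...) on one line, values as JSON. arm_command: Moves the arm, as the interface text tells. Its arguments: {"type":"object","properties":{"series":{"type":"array","items":{"type":"object","properties":{"x":{"type":"number"},"y":{"type":"number"},"z":{"type":"number"},"wx":{"type":"number"},"wy":{"type":"number"},"wz":{"type":"number"},"jaw":{"type":"number"}}}},"grip_force":{"type":"number"}},"required":["series"]}

```bash
mkdir -p pics
cat > h.py <<'E'
import numpy as np, cv2, pickle
from plant import ctrl
def snap(n,tag):
    d=ctrl.capture(n); pickle.dump(d,open(f'pics/{tag}.pkl','wb')); cv2.imwrite(f'pics/{tag}.png',d['img'][:,:,::-1]); return d
def ld(tag): return pickle.load(open(f'pics/{tag}.pkl','rb'))
def crop(tag,x0,y0,x1,y1,out,s=4):
    im=ld(tag)['img'][y0:y1,x0:x1,::-1]; cv2.imwrite(f'pics/{out}.png',cv2.resize(im,None,fx=s,fy=s,interpolation=cv2.INTER_CUBIC))
def K(d):
    f=d['img'].shape[0]/2/np.tan(np.radians(d['vfov'])/2); return f
def ray(d,u,v):
    f=K(d);T=np.array(d['extrinsics']);r=T[:3,:3]@np.array([(u-d['cx'])/f,(v-d['cy'])/f,1]);return T[:3,3],r
def atz(d,u,v,z):
    o,r=ray(d,u,v);return o+r*(z-o[2])/r[2]
def proj(d,p):
    f=K(d);T=np.array(d['extrinsics']);c=T[:3,:3].T@(np.array(p)-T[:3,3]);return c[0]/c[2]*f+d['cx'],c[1]/c[2]*f+d['cy']
E
python3 - <<'E'
from h import *
print(ctrl.sense())
for n in ('side','top'):
    d=snap(n,n+'0');print(n,d['vfov'],d['cx'],d['cy'],d['extrinsics'],[k for k in d])
E
```

```text
{'time_s': 0.0, 'joints': array([-1.14192647,  0.32183839, -0.0700998 ,  1.45170096,  0.02258102,
        1.37078743, -0.05688084]), 'qd': array([-0.00035518, -0.000176  ,  0.00110602, -0.00066703,  0.00072256,
        0.00031598,  0.00053002]), 'joint_efforts': array([-6.08243022e-05, -4.91285276e+01, -4.03896226e-01, -3.12534428e+01,
       -6.40179100e-02,  4.40077053e-02,  1.73795243e-04]), 'ee_pos': array([0.26172287, 0.59431162, 0.19723865]), 'tool_rot': array([-6.46697874e-01, -3.07397565e+00,  3.01477880e-03]), 'contact_force': array([-0.17632628,  0.0465073 ,  0.59123455]), 'torque': array([ 0.06900156, -0.06499739,  0.02237537]), 'opening': 0.9953345646632122}
side 46.94676067075458 261.51493134931405 188.1334802656813 [[ 0.88255706 -0.25376202  0.39585082  0.0234972 ]
 [-0.47002259 -0.49958358  0.72766407 -0.89323392]
 [ 0.01310707 -0.8282639  -0.5601849   0.78677038]
 [ 0.          0.          0.          1.        ]] ['img', 'vfov', 'cx', 'cy', 'extrinsics']
top 49.74617925955418 258.4686358108823 188.91623713325242 [[-0.00974273 -0.98909164  0.14697893  0.34898934]
 [-0.99987085  0.01151484  0.01121084  0.00203637]
 [-0.01278099 -0.14685072 -0.98907609  1.24988101]
 [ 0.          0.          0.          1.        ]] ['img', 'vfov', 'cx', 'cy', 'extrinsics']
```

View pics/side0.png

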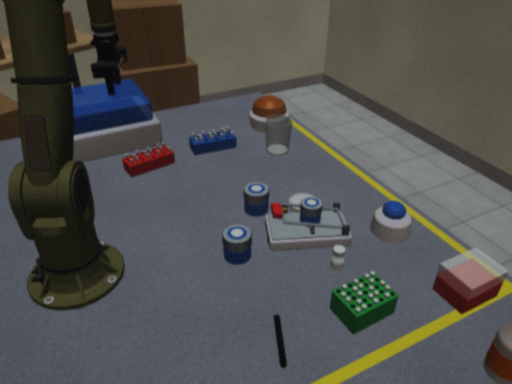

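View pics/top0.png

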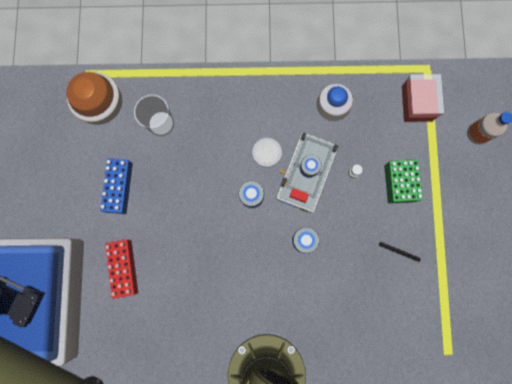

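Run:
```python
from h import *
crop('top0',230,120,380,260,'tc',5)
crop('side0',220,170,370,290,'sc',5)
```

```text
(no output)
```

View pics/tc.png

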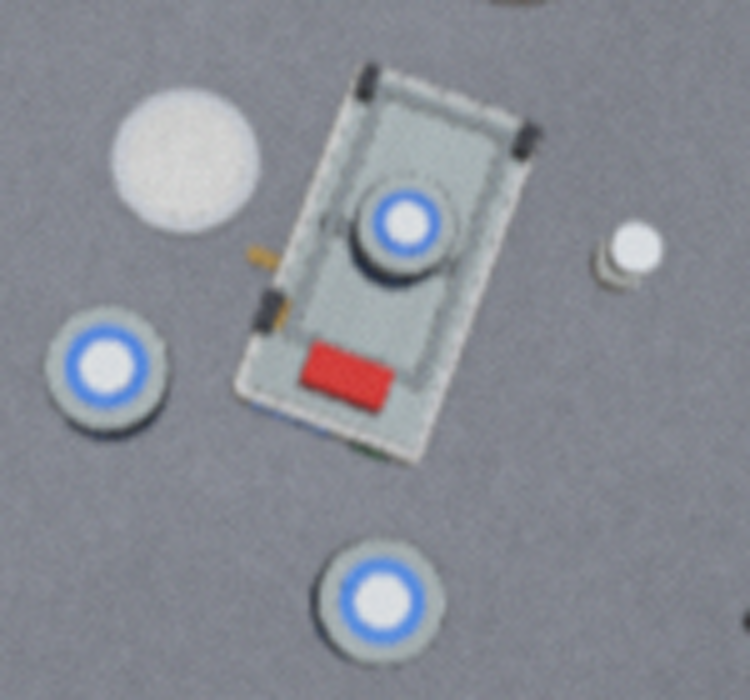

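View pics/sc.png

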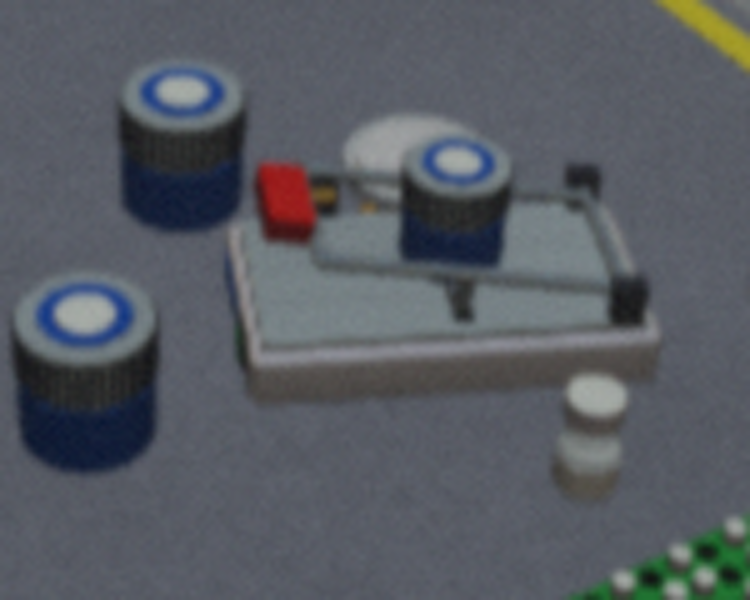

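Run:
```python
from h import *
t=ld('top0');s=ld('side0')
T=lambda U,V:((U+.5)/5-.5+230,(V+.5)/5-.5+120)
S=lambda U,V:((U+.5)/5-.5+220,(V+.5)/5-.5+170)
def tri(a,b):
    o1,r1=ray(t,*a);o2,r2=ray(s,*b);A=np.stack([r1,-r2],1);k=np.linalg.lstsq(A,o2-o1,rcond=None)[0]
    p,q=o1+k[0]*r1,o2+k[1]*r2;return (p+q)/2,np.linalg.norm(p-q)
c=T(406,223);cs=S(458,163)
print('collar',atz(t,*c,.110),atz(s,*cs,.110),tri(c,cs))
print('bigs',[atz(t,*T(106,366),.07),atz(t,*T(381,602),.07)], [(np.linalg.norm(atz(t,*T(47,366),.07)-atz(t,*T(168,366),.07)))])
print('collar dia',np.linalg.norm(atz(t,*T(355,228),.11)-atz(t,*T(459,228),.11)))
print('paddle',atz(t,*T(348,374),.098), atz(s,*S(284,190),.098))
# deck corners at .04
P=[atz(t,*T(*q),.04) for q in [(362,66),(540,130),(418,462),(236,390)]]
P=np.array(P);print(P.round(4))
ax=((P[0]+P[1])-(P[2]+P[3]))/2;print('len',np.linalg.norm(ax),'yaw',np.arctan2(ax[1],ax[0]), 'w',np.linalg.norm(P[0]-P[1]),np.linalg.norm(P[2]-P[3]))
cen=P.mean(0);u=ax/np.linalg.norm(ax);print('seat from deck',cen+u*.005)
a=np.arctan2(ax[1],ax[0]);
for q in [(-.095,0,.098),]:
  col=atz(t,*c,.11);print('pred paddle',col[0]+np.cos(a)*q[0],col[1]+np.sin(a)*q[0])
print('dish',atz(t,*T(186,160),.014),'vial',atz(t,*T(635,247),.062))
print(sorted(x for x in dir(ctrl) if x[0]!='_'))
```

```text
collar [ 0.58670819 -0.13241722  0.11      ] [ 0.58678187 -0.13099506  0.11      ] (array([ 0.5862444 , -0.13217043,  0.11100071]), np.float64(0.0005557892710608557))
bigs [array([0.51328303, 0.03758418, 0.07      ]), array([ 0.37690139, -0.11686168,  0.07      ])] [np.float64(0.06964827905996653)]
collar dia 0.05819142117573274
paddle [ 0.50329328 -0.09892954  0.098     ] [ 0.50222031 -0.09629461  0.098     ]
[[ 0.698  -0.117   0.04  ]
 [ 0.6571 -0.2224  0.04  ]
 [ 0.4587 -0.1437  0.04  ]
 [ 0.5023 -0.0379  0.04  ]]
len 0.21224451240041972 yaw -0.3806608116140928 w 0.1130746329271023 0.11436109108496345
seat from deck [ 0.58366285 -0.13208378  0.04      ]
pred paddle 0.4985083519272141 -0.09712148089863604
dish [ 0.64767928 -0.01055095  0.014     ] vial [ 0.58081105 -0.27082168  0.062     ]
['IKError', 'capture', 'finish_job', 'sense']
```

The filter-station collar at top px (311,165) is about 58 mm wide. The two look-alikes at (251,194) and (306,240) are about 70 mm wide and stand on the table. The paddle is at (299,195). I'm choosing the collar on the spigot, at about (0.5865, -0.132), with station yaw about -0.38. The paddle is at about (0.50, -0.097).

Emit:
arm_command(series=[{"x": 1.5, "y": -0.8, "z": 0, "wz": 0.25, "jaw": 0}, {"x": 3, "y": -1.8, "z": 0, "wz": 0.25, "jaw": 0}, {"x": 4.2, "y": -3, "z": 0, "wz": 0.25, "jaw": 0}, {"x": 5.4, "y": -4.2, "z": 0, "wz": 0.25, "jaw": 0}, {"x": 6.4, "y": -5.5, "z": 0, "wz": 0.25, "jaw": 0}, {"x": 7.2, "y": -7, "z": 0, "wz": 0.25, "jaw": 0}, {"x": 7.9, "y": -8.4, "z": 0, "wz": 0.25, "jaw": 0}, {"x": 7.9, "y": -10, "z": 0, "wz": 0.25, "jaw": 0}, {"x": 7.9, "y": -11.6, "z": 0, "wz": 0.25, "jaw": 0}, {"x": 7.9, "y": -13.2, "z": 0, "wz": 0.25, "jaw": 0}])

```text
validation failed for argument at $.se...
```

Emit:
arm_command(series=[{"y": -1.6, "jaw": 0}, {"y": -3.2, "jaw": 0}, {"y": -4.8, "jaw": 0}, {"y": -6.4, "jaw": 0}, {"y": -7.9, "jaw": 0}, {"y": -9.0, "jaw": 0}, {"y": -9.9, "jaw": 0}, {"y": -9.9, "jaw": 0}, {"y": -9.9, "jaw": 0}, {"y": -9.9, "jaw": 0}])

```text
validation failed for argument at $.se...
```

Run:
```python
from h import *
d=snap('side','side1');t=snap('top','top1');s=ctrl.sense();print(s['ee_pos'],s['tool_rot'],s['contact_force'],s['joints'],s['opening'],s['time_s'])
print(proj(d,s['ee_pos']),proj(t,s['ee_pos']))
crop('side1',210,90,370,260,'sc1',4)
```

```text
[0.26182762 0.59453191 0.19768582] [-6.46774430e-01 -3.07410517e+00  1.85615109e-03] [-0.00481888 -0.55952795  0.51864896] [-1.14190064  0.321537   -0.07011132  1.4512003   0.02259061  1.37083822
 -0.05688747] 0.9999913468445697 0.2
(np.float64(115.79449524605505), np.float64(95.4709855567479)) (np.float64(27.038441983158066), np.float64(288.0135700834845))
```

View pics/sc1.png

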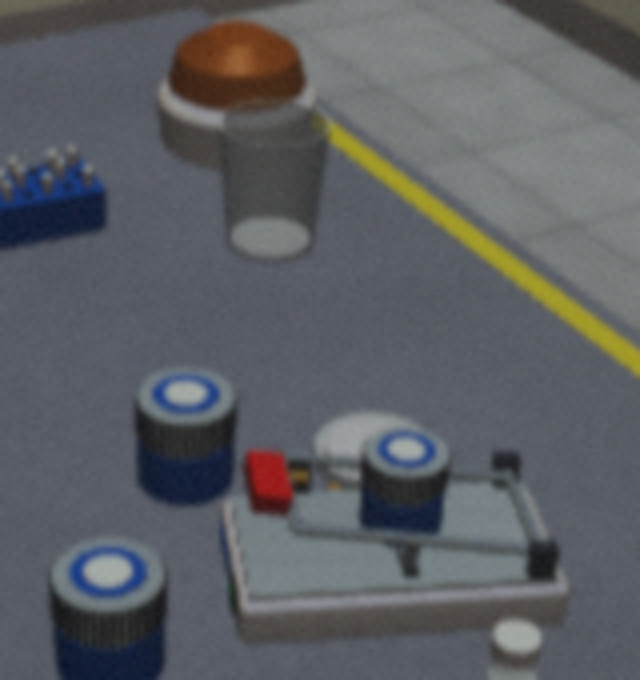

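The calls were refused, so the arm hasn't moved. I'll fill in every field this time.

Emit:
arm_command(series=[{"x": 1.5, "y": -0.8, "z": 0, "wx": 0, "wy": 0, "wz": 0.25, "jaw": 0}, {"x": 3, "y": -1.8, "z": 0, "wx": 0, "wy": 0, "wz": 0.25, "jaw": 0}, {"x": 4.2, "y": -3, "z": 0, "wx": 0, "wy": 0, "wz": 0.25, "jaw": 0}, {"x": 5.4, "y": -4.2, "z": 0, "wx": 0, "wy": 0, "wz": 0.25, "jaw": 0}, {"x": 6.4, "y": -5.5, "z": 0, "wx": 0, "wy": 0, "wz": 0.25, "jaw": 0}, {"x": 7.2, "y": -7, "z": 0, "wx": 0, "wy": 0, "wz": 0.25, "jaw": 0}, {"x": 7.9, "y": -8.4, "z": 0, "wx": 0, "wy": 0, "wz": 0.25, "jaw": 0}, {"x": 7.9, "y": -10, "z": 0, "wx": 0, "wy": 0, "wz": 0.25, "jaw": 0}, {"x": 7.9, "y": -11.6, "z": 0, "wx": 0, "wy": 0, "wz": 0.25, "jaw": 0}, {"x": 7.9, "y": -13.2, "z": 0, "wx": 0, "wy": 0, "wz": 0.25, "jaw": 0}], grip_force=20)

```text
time_s: 1.2
ee_pos: [0.4989, 0.1965, 0.1982]
tool_rot: [-0.594, -3.085, 0.0]
contact_force: [0.3, -0.2, 1.1]
opening: 0.175
```

Emit:
arm_command(series=[{"x": 0, "y": -1.6, "z": 0, "wx": 0, "wy": 0, "wz": 0, "jaw": 0}, {"x": 0, "y": -3.2, "z": 0, "wx": 0, "wy": 0, "wz": 0, "jaw": 0}, {"x": 0, "y": -4.8, "z": 0, "wx": 0, "wy": 0, "wz": 0, "jaw": 0}, {"x": 0, "y": -6.4, "z": 0, "wx": 0, "wy": 0, "wz": 0, "jaw": 0}, {"x": 0, "y": -7.9, "z": 0, "wx": 0, "wy": 0, "wz": 0, "jaw": 0}, {"x": 0, "y": -9.0, "z": 0, "wx": 0, "wy": 0, "wz": 0, "jaw": 0}, {"x": 0, "y": -9.8, "z": 0, "wx": 0, "wy": 0, "wz": 0, "jaw": 0}, {"x": 0, "y": -9.8, "z": -0.7, "wx": 0, "wy": 0, "wz": 0, "jaw": 0}, {"x": 0, "y": -9.8, "z": -1.5, "wx": 0, "wy": 0, "wz": 0, "jaw": 0}, {"x": 0, "y": -9.8, "z": -2, "wx": 0, "wy": 0, "wz": 0, "jaw": 0}])

```text
time_s: 2.2
ee_pos: [0.498, -0.0953, 0.1368]
tool_rot: [-0.594, -3.083, -0.0]
contact_force: [-0.2, 0.3, -0.5]
opening: 0.007
```

Run:
```python
from h import *
d=snap('side','side2');t=snap('top','top2');s=ctrl.sense();print(s['ee_pos'],s['tool_rot'],s['contact_force'],s['joints'],s['opening'],s['time_s'])
print(proj(d,s['ee_pos']),proj(t,s['ee_pos']))
crop('side2',220,130,370,260,'sc2',5)
crop('top2',230,120,380,240,'tc2',5)
```

```text
[ 0.4970133  -0.09491305  0.13615238] [-5.92519829e-01 -3.08064216e+00  1.11410931e-03] [0.46060257 0.18240067 0.10616708] [-0.30875202  0.05500913  0.46190619  1.89640958 -0.02570539  1.20055117
  1.3527272 ] 0.0056498528959914515 2.3
(np.float64(274.8428440853953), np.float64(195.89836886227047)) (np.float64(298.9620919006818), np.float64(194.8304073200717))
```

View pics/sc2.png

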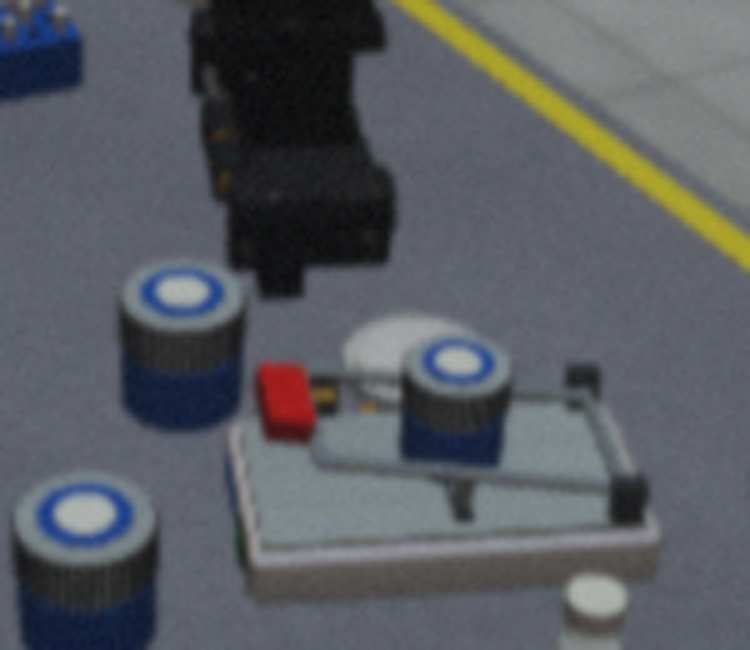

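View pics/tc2.png

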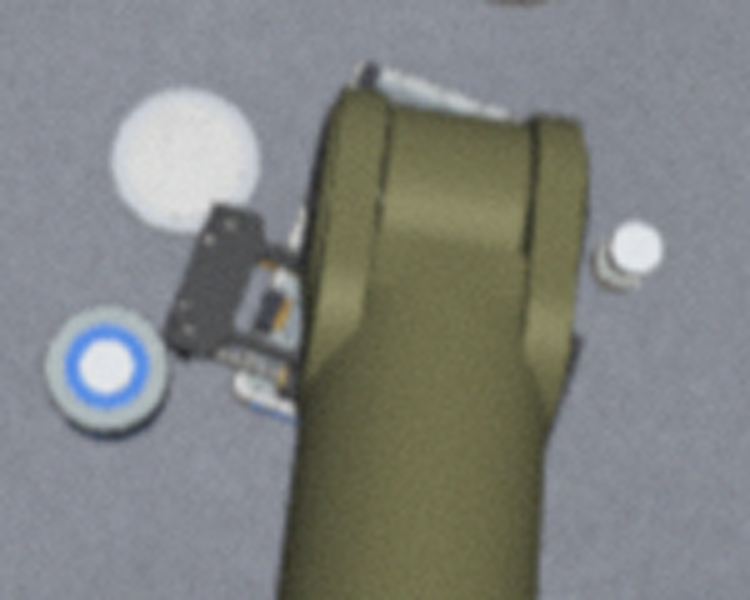

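Run:
```python
from h import *
crop('side0',60,20,160,120,'a',6)
d=ld('side2');im=d['img'][150:215,245:325,::-1].astype(float);im=np.clip(im*2.2,0,255).astype(np.uint8)
cv2.imwrite('pics/b.png',cv2.resize(im,None,fx=9,fy=9,interpolation=cv2.INTER_CUBIC))
```

```text
(no output)
```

View pics/a.png

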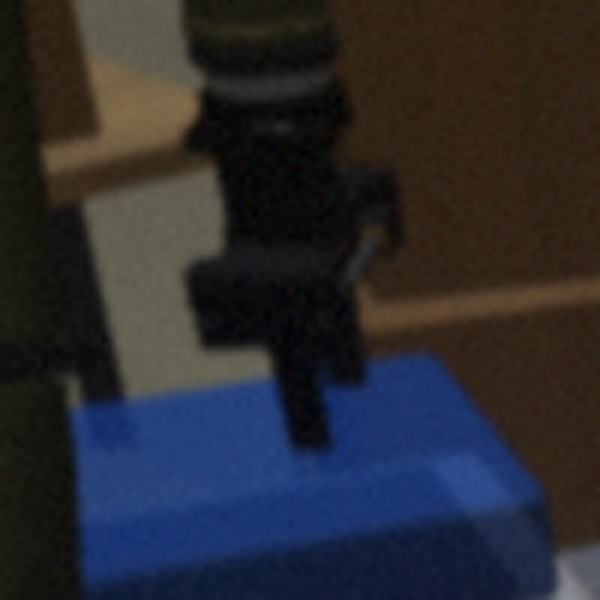

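View pics/b.png

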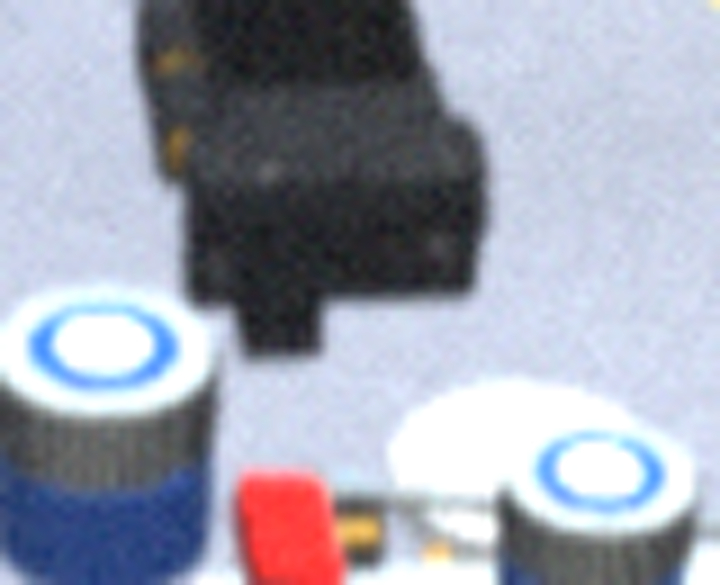

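Emit:
arm_command(series=[{"x": 0, "y": 0, "z": -0.2, "wx": 0, "wy": 0, "wz": 0, "jaw": 0}, {"x": 0, "y": 0, "z": -0.4, "wx": 0, "wy": 0, "wz": 0, "jaw": 0}, {"x": 0, "y": 0, "z": -0.6, "wx": 0, "wy": 0, "wz": 0, "jaw": 0}, {"x": 0, "y": 0, "z": -0.8, "wx": 0, "wy": 0, "wz": 0, "jaw": 0}, {"x": 0, "y": 0, "z": -0.95, "wx": 0, "wy": 0, "wz": 0, "jaw": 0}, {"x": 0, "y": 0, "z": -1.1, "wx": 0, "wy": 0, "wz": 0, "jaw": 0}, {"x": 0, "y": 0, "z": -1.25, "wx": 0, "wy": 0, "wz": 0, "jaw": 0}, {"x": 0, "y": 0, "z": -1.4, "wx": 0, "wy": 0, "wz": 0, "jaw": 0}, {"x": 0, "y": 0, "z": -1.5, "wx": 0, "wy": 0, "wz": 0, "jaw": 0}, {"x": 0, "y": 0, "z": -1.5, "wx": 0, "wy": 0, "wz": 0, "jaw": 0}])

```text
time_s: 3.3
ee_pos: [0.4987, -0.0951, 0.0929]
tool_rot: [-0.593, -3.084, 0.0]
contact_force: [0.3, 0.3, -1.0]
opening: 0.007
```

Run:
```python
from h import *
d=snap('side','side3');s=ctrl.sense();print(s['ee_pos'],s['tool_rot'],s['contact_force'],s['torque'],s['time_s'])
im=d['img'][150:240,235:345,::-1].astype(float);im=np.clip(im*2.2,0,255).astype(np.uint8)
print(proj(d,s['ee_pos']))
cv2.imwrite('pics/b3.png',cv2.resize(im,None,fx=6,fy=6,interpolation=cv2.INTER_CUBIC))
```

```text
[ 0.49886266 -0.09516004  0.09319352] [-5.93090131e-01 -3.08478141e+00  1.73880641e-04] [-0.32791591 -0.21108409  0.19352197] [ 0.03298096  0.02313945 -0.00970135] 3.35
(np.float64(275.012110805551), np.float64(209.19286442500018))
```

View pics/b3.png

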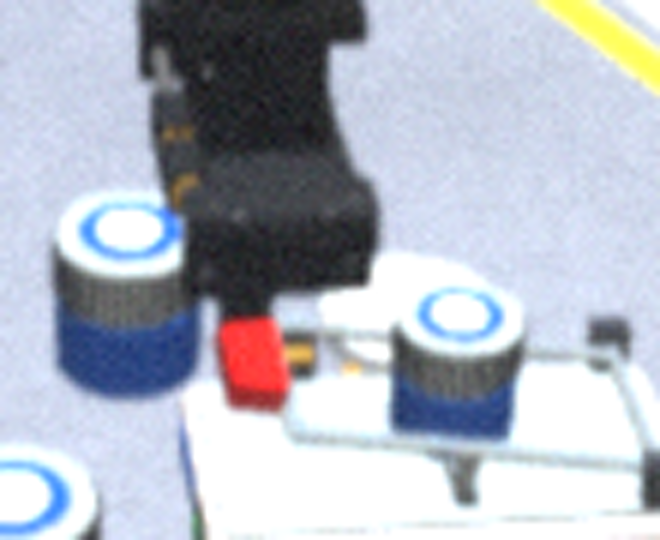

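Run:
```python
from h import *
d=ld('side0');t=ld('top0')
p=np.array([.2617,.5943,.1972]);j=np.array([np.cos(1.156),np.sin(1.156),0])
for dz in (0,.02):
  for k in (-.058,-.044,.044,.058):
    q=p+j*k+[0,0,dz];u,v=proj(d,q);print(dz,k,(u-60)*6,(v-20)*6,proj(t,q))
d3=ld('side3')
for dz in (0,.02): print(proj(d3,[.499,-.095,.093+dz]))
```

```text
0 -0.058 313.9459711586684 494.6010013529558 (np.float64(47.74446819321406), np.float64(297.4766381001122))
0 -0.044 319.0990857780149 484.5128912163526 (np.float64(42.77969262254285), np.float64(295.1939185704586))
0 0.044 349.72290709077697 424.56148220888474 (np.float64(11.785629488358666), np.float64(280.9433744698007))
0 0.058 354.3310498264445 415.5402484742283 (np.float64(6.888394671854115), np.float64(278.6917090323994))
0.02 -0.058 307.4997486987538 460.2719943096887 (np.float64(43.51741825511391), np.float64(298.3975044558553))
0.02 -0.044 312.74346641530303 450.3782775737048 (np.float64(38.45967418126159), np.float64(296.0692862664528))
0.02 0.044 343.8925719438628 391.6069166161463 (np.float64(6.889445272916134), np.float64(281.53664481312074))
0.02 0.058 348.57780953844593 382.76692634449296 (np.float64(1.9018380538082056), np.float64(279.24071253984584))
(np.float64(275.025450137427), np.float64(209.20515559411538))
(np.float64(275.2585650980469), np.float64(203.0229620210224))
```

Both views put the finger ends about 20 mm higher than the reported TCP. I'll feel for contact from here.

Emit:
arm_command(series=[{"x": 0, "y": 0, "z": -0.1, "wx": 0, "wy": 0, "wz": 0, "jaw": 0}, {"x": 0, "y": 0, "z": -0.2, "wx": 0, "wy": 0, "wz": 0, "jaw": 0}, {"x": 0, "y": 0, "z": -0.3, "wx": 0, "wy": 0, "wz": 0, "jaw": 0}, {"x": 0, "y": 0, "z": -0.4, "wx": 0, "wy": 0, "wz": 0, "jaw": 0}, {"x": 0, "y": 0, "z": -0.5, "wx": 0, "wy": 0, "wz": 0, "jaw": 0}, {"x": 0, "y": 0, "z": -0.6, "wx": 0, "wy": 0, "wz": 0, "jaw": 0}, {"x": 0, "y": 0, "z": -0.7, "wx": 0, "wy": 0, "wz": 0, "jaw": 0}, {"x": 0, "y": 0, "z": -0.8, "wx": 0, "wy": 0, "wz": 0, "jaw": 0}, {"x": 0, "y": 0, "z": -0.8, "wx": 0, "wy": 0, "wz": 0, "jaw": 0}, {"x": 0, "y": 0, "z": -0.8, "wx": 0, "wy": 0, "wz": 0, "jaw": 0}])

```text
time_s: 4.35
ee_pos: [0.4987, -0.095, 0.0694]
tool_rot: [-0.593, -3.085, -0.0]
contact_force: [-2.9, 0.5, 3.5]
opening: 0.008
```

Run:
```python
from h import *
d=snap('side','side4');s=ctrl.sense();print(s['ee_pos'],s['tool_rot'],s['contact_force'],s['torque'],s['time_s'])
im=d['img'][150:240,235:345,::-1].astype(float);im=np.clip(im*2.2,0,255).astype(np.uint8)
print(proj(d,s['ee_pos']))
cv2.imwrite('pics/b4.png',cv2.resize(im,None,fx=6,fy=6,interpolation=cv2.INTER_CUBIC))
```

```text
[ 0.49889171 -0.09502805  0.0694619 ] [-5.92960664e-01 -3.08493649e+00 -2.69270549e-04] [-2.09907459  1.26079838  3.93612074] [0.1968604  0.57624537 0.05750068] 4.4
(np.float64(274.7264151881646), np.float64(216.34664831533271))
```

View pics/b4.png

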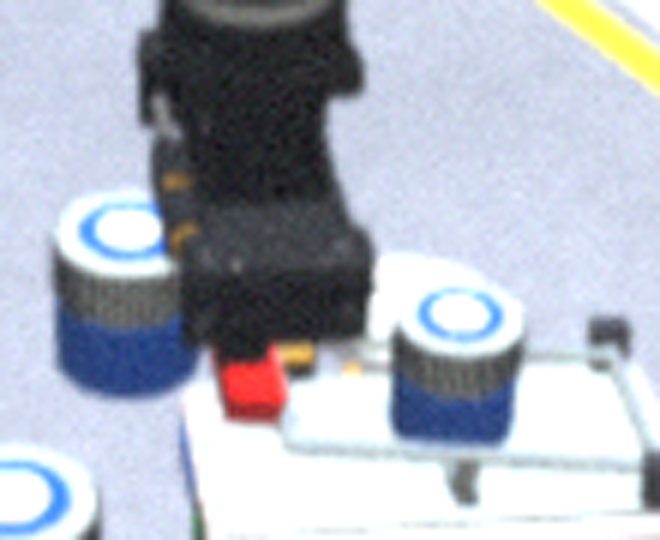

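Emit:
arm_command(series=[{"x": 0, "y": 0, "z": -0.1, "wx": 0, "wy": 0, "wz": 0, "jaw": 0}, {"x": 0, "y": 0, "z": -0.2, "wx": 0, "wy": 0, "wz": 0, "jaw": 0}, {"x": 0, "y": 0, "z": -0.3, "wx": 0, "wy": 0, "wz": 0, "jaw": 0}, {"x": 0, "y": 0, "z": -0.4, "wx": 0, "wy": 0, "wz": 0, "jaw": 0}, {"x": 0, "y": 0, "z": -0.5, "wx": 0, "wy": 0, "wz": 0, "jaw": 0}, {"x": 0, "y": 0, "z": -0.6, "wx": 0, "wy": 0, "wz": 0, "jaw": 0}, {"x": 0, "y": 0, "z": -0.65, "wx": 0, "wy": 0, "wz": 0, "jaw": 0}, {"x": 0, "y": 0, "z": -0.7, "wx": 0, "wy": 0, "wz": 0, "jaw": 0}, {"x": 0, "y": 0, "z": -0.75, "wx": 0, "wy": 0, "wz": 0, "jaw": 0}, {"x": 0, "y": 0, "z": -0.75, "wx": 0, "wy": 0, "wz": 0, "jaw": 0}])

```text
time_s: 5.4
ee_pos: [0.4988, -0.0952, 0.0464]
tool_rot: [-0.593, -3.085, 0.0]
contact_force: [0.2, 0.1, 0.3]
opening: 0.003
```

Emit:
arm_command(series=[{"x": 0, "y": 0, "z": -0.05, "wx": 0, "wy": 0, "wz": 0, "jaw": 0}, {"x": 0, "y": 0, "z": -0.05, "wx": 0, "wy": 0, "wz": 0, "jaw": 0}, {"x": 0, "y": 0, "z": -0.1, "wx": 0, "wy": 0, "wz": 0, "jaw": 0}, {"x": 0, "y": 0, "z": -0.1, "wx": 0, "wy": 0, "wz": 0, "jaw": 0}, {"x": 0, "y": 0, "z": -0.1, "wx": 0, "wy": 0, "wz": 0, "jaw": 0}, {"x": 0, "y": 0, "z": -0.15, "wx": 0, "wy": 0, "wz": 0, "jaw": 0}, {"x": 0, "y": 0, "z": -0.15, "wx": 0, "wy": 0, "wz": 0, "jaw": 0}, {"x": 0, "y": 0, "z": -0.15, "wx": 0, "wy": 0, "wz": 0, "jaw": 0}, {"x": 0, "y": 0, "z": -0.15, "wx": 0, "wy": 0, "wz": 0, "jaw": 0}, {"x": 0, "y": 0, "z": -0.15, "wx": 0, "wy": 0, "wz": 0, "jaw": 0}])

```text
time_s: 6.4
ee_pos: [0.4993, -0.0951, 0.0426]
tool_rot: [0.593, 3.084, 0.0]
contact_force: [-0.6, 0.7, 3.0]
opening: 0.004
```

Run:
```python
from h import *
d=snap('side','side5');s=ctrl.sense();print(s['ee_pos'],s['tool_rot'],s['contact_force'],s['torque'],s['time_s'])
im=d['img'][150:240,235:345,::-1].astype(float);im=np.clip(im*2.2,0,255).astype(np.uint8)
cv2.imwrite('pics/b5.png',cv2.resize(im,None,fx=6,fy=6,interpolation=cv2.INTER_CUBIC))
```

```text
[ 0.49925802 -0.09513359  0.04259362] [5.93010718e-01 3.08448875e+00 2.55583465e-04] [ 0.43079722 -0.96658896  4.75575827] [ 0.05093028  0.03943663 -0.05776728] 6.45
```

View pics/b5.png

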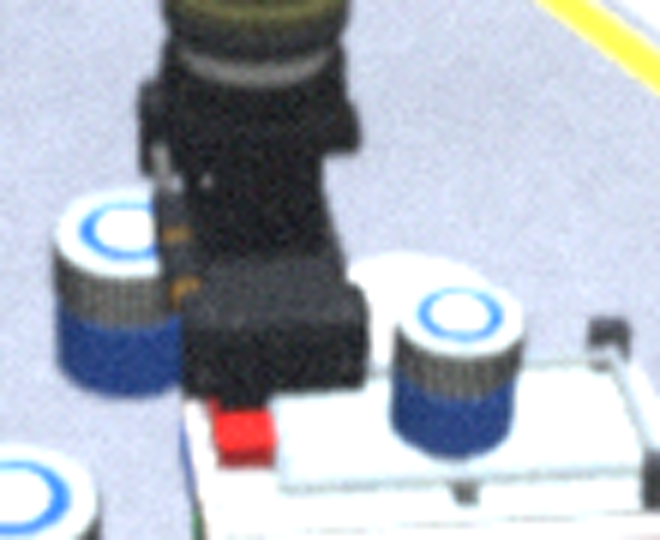

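Emit:
arm_command(series=[{"x": 0, "y": 0, "z": -0.05, "wx": 0, "wy": 0, "wz": 0, "jaw": 0}, {"x": 0, "y": 0, "z": -0.1, "wx": 0, "wy": 0, "wz": 0, "jaw": 0}, {"x": 0, "y": 0, "z": -0.1, "wx": 0, "wy": 0, "wz": 0, "jaw": 0}, {"x": 0, "y": 0, "z": 0, "wx": 0, "wy": 0, "wz": 0, "jaw": 0}, {"x": 0, "y": 0, "z": 0.3, "wx": 0, "wy": 0, "wz": 0, "jaw": 0}, {"x": 0, "y": 0, "z": 1, "wx": 0, "wy": 0, "wz": 0, "jaw": 0}, {"x": 0, "y": 0, "z": 2, "wx": 0, "wy": 0, "wz": 0, "jaw": 0}, {"x": 0, "y": 0, "z": 3, "wx": 0, "wy": 0, "wz": 0, "jaw": 0}, {"x": 0, "y": 0, "z": 3.5, "wx": 0, "wy": 0, "wz": 0, "jaw": 87}, {"x": 0, "y": 0, "z": 3.5, "wx": 0, "wy": 0, "wz": 0, "jaw": 87}])

```text
time_s: 7.45
ee_pos: [0.5006, -0.0954, 0.1496]
tool_rot: [0.592, 3.081, 0.001]
contact_force: [-0.3, 0.6, -0.6]
opening: 0.116
```

Run:
```python
from h import *
d=snap('side','side6');s=ctrl.sense();print(s['ee_pos'],s['tool_rot'],s['contact_force'],s['opening'],s['time_s'])
im=d['img'][110:240,235:345,::-1].astype(float);im=np.clip(im*2.2,0,255).astype(np.uint8)
cv2.imwrite('pics/b6.png',cv2.resize(im,None,fx=6,fy=6,interpolation=cv2.INTER_CUBIC)[-600:])
```

```text
[ 0.49942239 -0.09521302  0.1478877 ] [5.92802180e-01 3.08350941e+00 6.26889932e-04] [ 0.57565141 -1.15573175  0.16083477] 0.1494840764898822 7.5
```

View pics/b6.png

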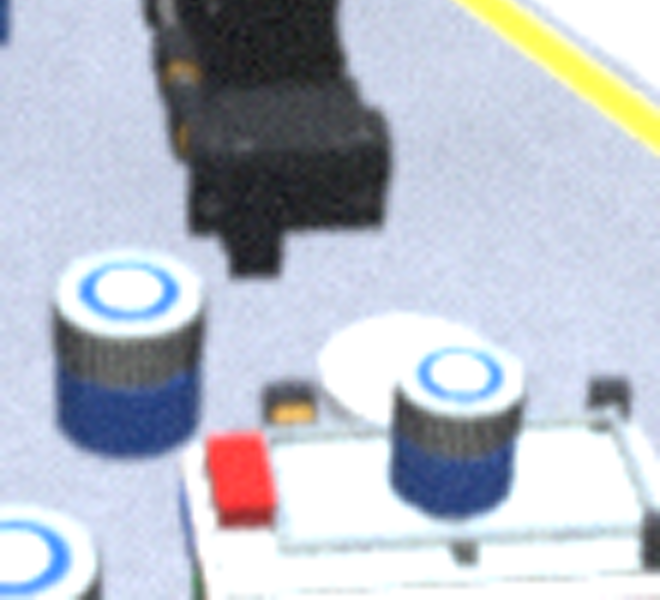

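The paddle holds itself down at side px (275,190), and the collar is still up. Next I go over the collar with the jaws open.

Emit:
arm_command(series=[{"x": 0.5, "y": -0.2, "z": 0, "wx": 0, "wy": 0, "wz": 0, "jaw": 87}, {"x": 1.2, "y": -0.5, "z": 0, "wx": 0, "wy": 0, "wz": 0, "jaw": 87}, {"x": 1.9, "y": -0.8, "z": 0, "wx": 0, "wy": 0, "wz": 0, "jaw": 87}, {"x": 2.5, "y": -1.1, "z": 0, "wx": 0, "wy": 0, "wz": 0, "jaw": 87}, {"x": 2.9, "y": -1.23, "z": 0, "wx": 0, "wy": 0, "wz": 0, "jaw": 87}, {"x": 2.9, "y": -1.23, "z": 0, "wx": 0, "wy": 0, "wz": 0, "jaw": 87}, {"x": 2.9, "y": -1.23, "z": 0, "wx": 0, "wy": 0, "wz": 0, "jaw": 87}, {"x": 2.9, "y": -1.23, "z": -0.2, "wx": 0, "wy": 0, "wz": 0, "jaw": 87}, {"x": 2.9, "y": -1.23, "z": -0.4, "wx": 0, "wy": 0, "wz": 0, "jaw": 87}, {"x": 2.9, "y": -1.23, "z": -0.5, "wx": 0, "wy": 0, "wz": 0, "jaw": 87}])

```text
time_s: 8.5
ee_pos: [0.5851, -0.1315, 0.1314]
tool_rot: [-0.592, -3.084, -0.001]
contact_force: [0.6, 0.4, -0.2]
opening: 0.98
```

Run:
```python
from h import *
d=snap('side','side7');t=snap('top','top7');s=ctrl.sense();print(s['ee_pos'],s['tool_rot'],s['contact_force'],s['opening'],s['time_s'])
im=d['img'][140:240,245:365,::-1].astype(float);im=np.clip(im*2.2,0,255).astype(np.uint8)
cv2.imwrite('pics/b7.png',cv2.resize(im,None,fx=6,fy=6,interpolation=cv2.INTER_CUBIC))
j=np.array([np.cos(1.19),np.sin(1.19),0])
for k in (-.058,-.044,.044,.058):
    q=s['ee_pos']+j*k+[0,0,.021];u,v=proj(d,q);print(k,(u-245)*6,(v-140)*6)
```

```text
[ 0.585235   -0.1316833   0.13160021] [-5.92612778e-01 -3.08390231e+00 -3.27650007e-04] [ 0.01948449  0.64031624 -0.19078154] 0.9927083208134436 8.6
-0.058 431.3843894555389 373.53108876952064
-0.044 424.21836753293974 353.720841134899
0.044 382.4109172162114 238.14542806860084
0.058 376.2329145554669 221.06652935483447
```

View pics/b7.png

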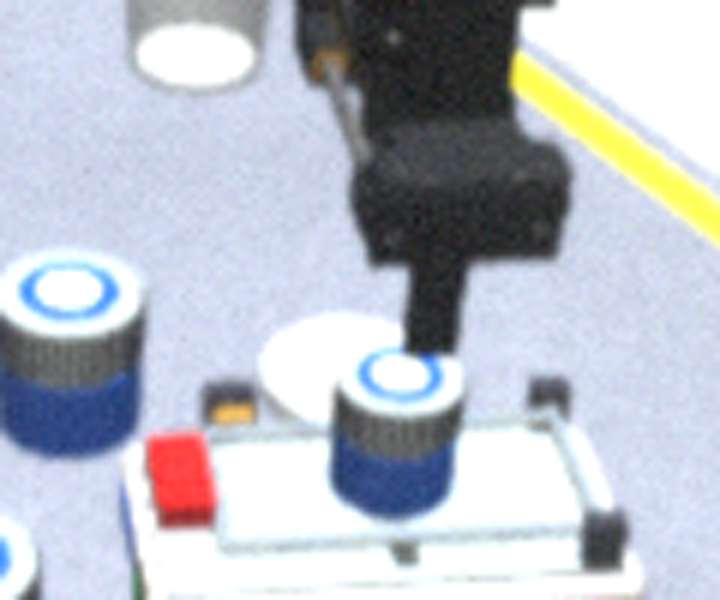

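View pics/top7.png

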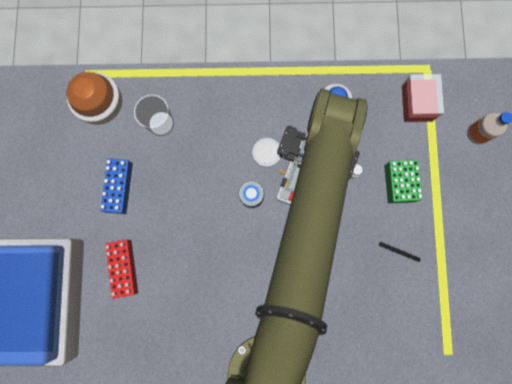

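Emit:
arm_command(series=[{"x": 0.04, "y": 0, "z": -0.3, "wx": 0, "wy": 0, "wz": 0, "jaw": 87}, {"x": 0.04, "y": 0, "z": -0.6, "wx": 0, "wy": 0, "wz": 0, "jaw": 87}, {"x": 0.04, "y": 0, "z": -0.9, "wx": 0, "wy": 0, "wz": 0, "jaw": 87}, {"x": 0.04, "y": 0, "z": -1.2, "wx": 0, "wy": 0, "wz": 0, "jaw": 87}, {"x": 0.04, "y": 0, "z": -1.5, "wx": 0, "wy": 0, "wz": 0, "jaw": 87}, {"x": 0.04, "y": 0, "z": -1.8, "wx": 0, "wy": 0, "wz": 0, "jaw": 87}, {"x": 0.04, "y": 0, "z": -2.1, "wx": 0, "wy": 0, "wz": 0, "jaw": 87}, {"x": 0.04, "y": 0, "z": -2.3, "wx": 0, "wy": 0, "wz": 0, "jaw": 87}, {"x": 0.04, "y": 0, "z": -2.3, "wx": 0, "wy": 0, "wz": 0, "jaw": 87}, {"x": 0.04, "y": 0, "z": -2.3, "wx": 0, "wy": 0, "wz": 0, "jaw": 87}])

```text
time_s: 9.6
ee_pos: [0.5873, -0.1321, 0.0634]
tool_rot: [0.593, 3.085, 0.0]
contact_force: [0.9, 0.4, -0.9]
opening: 0.998
```

Run:
```python
from h import *
d=snap('side','side8');s=ctrl.sense();print(s['ee_pos'],s['tool_rot'],s['contact_force'],s['opening'],s['time_s'])
im=d['img'][140:240,245:365,::-1].astype(float);im=np.clip(im*2.2,0,255).astype(np.uint8)
cv2.imwrite('pics/b8.png',cv2.resize(im,None,fx=6,fy=6,interpolation=cv2.INTER_CUBIC))
```

```text
[ 0.58751901 -0.13212118  0.06373621] [5.92970681e-01 3.08437416e+00 9.94530753e-05] [-0.24227704 -0.13029157  0.07531353] 0.9986027799043075 9.65
```

View pics/b8.png

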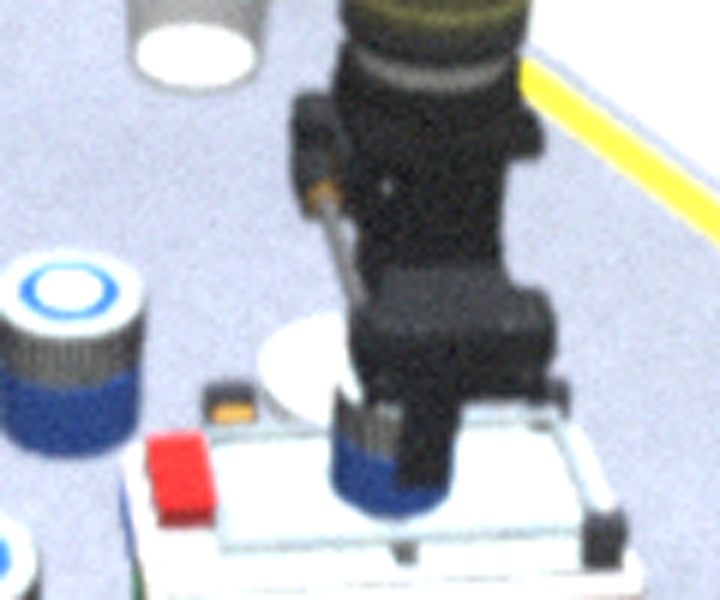

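Emit:
arm_command(series=[{"x": -0.03, "y": 0, "z": 0, "wx": 0, "wy": 0, "wz": 0, "jaw": 75}, {"x": -0.03, "y": 0, "z": 0, "wx": 0, "wy": 0, "wz": 0, "jaw": 65}, {"x": -0.03, "y": 0, "z": 0, "wx": 0, "wy": 0, "wz": 0, "jaw": 58}, {"x": -0.03, "y": 0, "z": 0, "wx": 0, "wy": 0, "wz": 0, "jaw": 50}, {"x": -0.03, "y": 0, "z": 0, "wx": 0, "wy": 0, "wz": 0, "jaw": 50}, {"x": -0.03, "y": 0, "z": 0, "wx": 0, "wy": 0, "wz": 0, "jaw": 50}, {"x": -0.03, "y": 0, "z": 0, "wx": 0, "wy": 0, "wz": 0, "jaw": 50}, {"x": -0.03, "y": 0, "z": 0, "wx": 0, "wy": 0, "wz": 0, "jaw": 50}, {"x": -0.03, "y": 0, "z": 0, "wx": 0, "wy": 0, "wz": 0, "jaw": 50}, {"x": -0.03, "y": 0, "z": 0, "wx": 0, "wy": 0, "wz": 0, "jaw": 50}], grip_force=25)

```text
time_s: 10.65
ee_pos: [0.5864, -0.132, 0.0635]
tool_rot: [0.593, 3.085, 0.0]
contact_force: [-0.5, 0.2, 1.4]
opening: 0.641
```

Run:
```python
from h import *
d=snap('side','side9');s=ctrl.sense();print(s['ee_pos'],s['tool_rot'],s['contact_force'],s['torque'],s['opening']*87,s['time_s'])
im=d['img'][140:240,245:365,::-1].astype(float);im=np.clip(im*2.2,0,255).astype(np.uint8)
cv2.imwrite('pics/b9.png',cv2.resize(im,None,fx=6,fy=6,interpolation=cv2.INTER_CUBIC))
```

```text
[ 0.58636657 -0.13202444  0.06346866] [5.93094302e-01 3.08488172e+00 1.38754573e-04] [-0.38949526 -0.4612965   1.65127291] [0.066383   0.02916127 0.01179709] 55.12785101041839 10.7
```

View pics/b9.png

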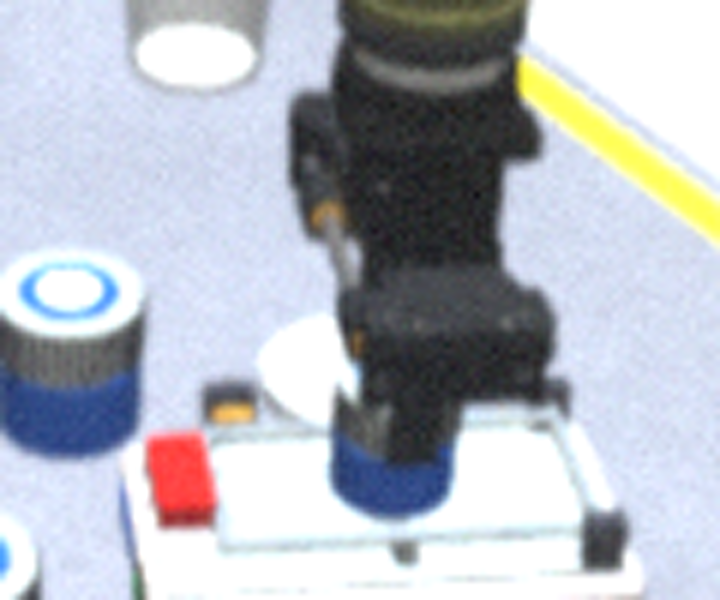

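Opening is 55.1 mm, which fits the collar, and the side force is small. Now light pressure and a clockwise turn.

Emit:
arm_command(series=[{"x": 0, "y": 0, "z": -0.03, "wx": 0, "wy": 0, "wz": 0, "jaw": 50}, {"x": 0, "y": 0, "z": -0.06, "wx": 0, "wy": 0, "wz": -0.2, "jaw": 50}, {"x": 0, "y": 0, "z": -0.06, "wx": 0, "wy": 0, "wz": -0.4, "jaw": 50}, {"x": 0, "y": 0, "z": -0.06, "wx": 0, "wy": 0, "wz": -0.6, "jaw": 50}, {"x": 0, "y": 0, "z": -0.06, "wx": 0, "wy": 0, "wz": -0.8, "jaw": 50}, {"x": 0, "y": 0, "z": -0.06, "wx": 0, "wy": 0, "wz": -1.0, "jaw": 50}, {"x": 0, "y": 0, "z": -0.06, "wx": 0, "wy": 0, "wz": -1.2, "jaw": 50}, {"x": 0, "y": 0, "z": -0.06, "wx": 0, "wy": 0, "wz": -1.4, "jaw": 50}, {"x": 0, "y": 0, "z": -0.06, "wx": 0, "wy": 0, "wz": -1.6, "jaw": 50}, {"x": 0, "y": 0, "z": -0.06, "wx": 0, "wy": 0, "wz": -1.6, "jaw": 50}])

```text
time_s: 11.7
ee_pos: [0.5875, -0.1326, 0.0633]
tool_rot: [0.934, 2.997, 0.001]
contact_force: [-0.9, 0.3, 8.0]
opening: 0.638
```

```bash
cat > st.py <<'E'
from h import *
s=ctrl.sense();r=s['tool_rot'];a=2*np.arctan2(r[1],r[0])-np.pi/2
a=(a+np.pi/2)%np.pi-np.pi/2
print(s['ee_pos'].round(5),'jaw',round(a,3),s['contact_force'].round(2),s['torque'].round(3),round(s['opening']*87,2),s['time_s'],s['joints'][6])
E
python3 st.py
```

```text
[ 0.58746 -0.13262  0.0633 ] jaw 0.967 [-0.86  0.31  8.03] [-0.041  0.252 -0.008] 55.46 11.7 1.2937751741520145
```

Emit:
arm_command(series=[{"x": 0, "y": 0, "z": 0.02, "wx": 0, "wy": 0, "wz": -0.2, "jaw": 50}, {"x": 0, "y": 0, "z": 0.02, "wx": 0, "wy": 0, "wz": -0.4, "jaw": 50}, {"x": 0, "y": 0, "z": 0.02, "wx": 0, "wy": 0, "wz": -0.6, "jaw": 50}, {"x": 0, "y": 0, "z": 0.02, "wx": 0, "wy": 0, "wz": -0.8, "jaw": 50}, {"x": 0, "y": 0, "z": 0.02, "wx": 0, "wy": 0, "wz": -1.0, "jaw": 50}, {"x": 0, "y": 0, "z": 0.02, "wx": 0, "wy": 0, "wz": -1.2, "jaw": 50}, {"x": 0, "y": 0, "z": 0.02, "wx": 0, "wy": 0, "wz": -1.4, "jaw": 50}, {"x": 0, "y": 0, "z": 0.02, "wx": 0, "wy": 0, "wz": -1.4, "jaw": 50}, {"x": 0, "y": 0, "z": 0.02, "wx": 0, "wy": 0, "wz": -1.4, "jaw": 50}, {"x": 0, "y": 0, "z": 0.02, "wx": 0, "wy": 0, "wz": -1.4, "jaw": 50}])

```text
time_s: 12.7
ee_pos: [0.587, -0.1328, 0.0632]
tool_rot: [1.222, 2.892, -0.0]
contact_force: [-1.4, -0.9, 6.5]
opening: 0.641
```

```bash
python3 st.py
```

```text
[ 0.58697 -0.13285  0.06323] jaw 0.771 [-1.35 -0.92  6.5 ] [-0.305  0.25  -0.006] 55.77 12.7 1.1088851890615234
```

Emit:
arm_command(series=[{"x": 0, "y": 0, "z": 0, "wx": 0, "wy": 0, "wz": -0.15, "jaw": 50}, {"x": 0, "y": 0, "z": 0, "wx": 0, "wy": 0, "wz": -0.3, "jaw": 50}, {"x": 0, "y": 0, "z": 0, "wx": 0, "wy": 0, "wz": -0.45, "jaw": 50}, {"x": 0, "y": 0, "z": 0, "wx": 0, "wy": 0, "wz": -0.6, "jaw": 50}, {"x": 0, "y": 0, "z": 0, "wx": 0, "wy": 0, "wz": -0.75, "jaw": 50}, {"x": 0, "y": 0, "z": 0, "wx": 0, "wy": 0, "wz": -0.9, "jaw": 50}, {"x": 0, "y": 0, "z": 0, "wx": 0, "wy": 0, "wz": -1.0, "jaw": 50}, {"x": 0, "y": 0, "z": 0, "wx": 0, "wy": 0, "wz": -1.0, "jaw": 50}, {"x": 0, "y": 0, "z": 0, "wx": 0, "wy": 0, "wz": -1.0, "jaw": 50}, {"x": 0, "y": 0, "z": 0, "wx": 0, "wy": 0, "wz": -1.0, "jaw": 50}])

```text
time_s: 13.7
ee_pos: [0.5871, -0.1324, 0.0633]
tool_rot: [1.42, 2.8, 0.001]
contact_force: [-0.8, -0.8, 6.6]
opening: 0.637
```

```bash
python3 st.py
```

```text
[ 0.58714 -0.13235  0.06327] jaw 0.632 [-0.8  -0.79  6.61] [-0.035  0.23   0.048] 55.42 13.7 0.9774480775597263
```

Emit:
arm_command(series=[{"x": 0, "y": 0, "z": 0, "wx": 0, "wy": 0, "wz": -0.15, "jaw": 50}, {"x": 0, "y": 0, "z": 0, "wx": 0, "wy": 0, "wz": -0.3, "jaw": 50}, {"x": 0, "y": 0, "z": 0, "wx": 0, "wy": 0, "wz": -0.45, "jaw": 50}, {"x": 0, "y": 0, "z": 0, "wx": 0, "wy": 0, "wz": -0.6, "jaw": 50}, {"x": 0, "y": 0, "z": 0, "wx": 0, "wy": 0, "wz": -0.75, "jaw": 50}, {"x": 0, "y": 0, "z": 0, "wx": 0, "wy": 0, "wz": -0.9, "jaw": 50}, {"x": 0, "y": 0, "z": 0, "wx": 0, "wy": 0, "wz": -1.0, "jaw": 50}, {"x": 0, "y": 0, "z": 0, "wx": 0, "wy": 0, "wz": -1.0, "jaw": 50}, {"x": 0, "y": 0, "z": 0, "wx": 0, "wy": 0, "wz": -1.0, "jaw": 50}, {"x": 0, "y": 0, "z": 0, "wx": 0, "wy": 0, "wz": -1.0, "jaw": 50}])

```text
time_s: 14.7
ee_pos: [0.5872, -0.1326, 0.0633]
tool_rot: [1.612, 2.694, 0.001]
contact_force: [-0.9, -0.2, 6.3]
opening: 0.635
```

```bash
python3 st.py
```

```text
[ 0.5872  -0.13264  0.0633 ] jaw 0.492 [-0.9  -0.24  6.29] [-0.179  0.165  0.048] 55.28 14.7 0.8461581225415075
```

Emit:
arm_command(series=[{"x": 0, "y": 0, "z": 0, "wx": 0, "wy": 0, "wz": -0.15, "jaw": 50}, {"x": 0, "y": 0, "z": 0, "wx": 0, "wy": 0, "wz": -0.3, "jaw": 50}, {"x": 0, "y": 0, "z": 0, "wx": 0, "wy": 0, "wz": -0.45, "jaw": 50}, {"x": 0, "y": 0, "z": 0, "wx": 0, "wy": 0, "wz": -0.6, "jaw": 50}, {"x": 0, "y": 0, "z": 0, "wx": 0, "wy": 0, "wz": -0.75, "jaw": 50}, {"x": 0, "y": 0, "z": 0, "wx": 0, "wy": 0, "wz": -0.9, "jaw": 50}, {"x": 0, "y": 0, "z": 0, "wx": 0, "wy": 0, "wz": -1.0, "jaw": 50}, {"x": 0, "y": 0, "z": 0, "wx": 0, "wy": 0, "wz": -1.0, "jaw": 50}, {"x": 0, "y": 0, "z": 0, "wx": 0, "wy": 0, "wz": -1.0, "jaw": 50}, {"x": 0, "y": 0, "z": 0, "wx": 0, "wy": 0, "wz": -1.0, "jaw": 50}])

```text
time_s: 15.7
ee_pos: [0.5865, -0.1328, 0.0631]
tool_rot: [1.797, 2.575, -0.0]
contact_force: [-1.5, -0.2, 6.6]
opening: 0.638
```

```bash
python3 st.py
```

```text
[ 0.58655 -0.13283  0.06309] jaw 0.352 [-1.5  -0.18  6.56] [-0.328  0.451  0.028] 55.48 15.7 0.7151344500538697
```

Emit:
arm_command(series=[{"x": 0, "y": 0, "z": 0, "wx": 0, "wy": 0, "wz": -0.15, "jaw": 50}, {"x": 0, "y": 0, "z": 0, "wx": 0, "wy": 0, "wz": -0.3, "jaw": 50}, {"x": 0, "y": 0, "z": 0, "wx": 0, "wy": 0, "wz": -0.45, "jaw": 50}, {"x": 0, "y": 0, "z": 0, "wx": 0, "wy": 0, "wz": -0.6, "jaw": 50}, {"x": 0, "y": 0, "z": 0, "wx": 0, "wy": 0, "wz": -0.75, "jaw": 50}, {"x": 0, "y": 0, "z": 0, "wx": 0, "wy": 0, "wz": -0.9, "jaw": 50}, {"x": 0, "y": 0, "z": 0, "wx": 0, "wy": 0, "wz": -1.0, "jaw": 50}, {"x": 0, "y": 0, "z": 0, "wx": 0, "wy": 0, "wz": -1.0, "jaw": 50}, {"x": 0, "y": 0, "z": 0, "wx": 0, "wy": 0, "wz": -1.0, "jaw": 50}, {"x": 0, "y": 0, "z": 0, "wx": 0, "wy": 0, "wz": -1.0, "jaw": 50}])

```text
time_s: 16.7
ee_pos: [0.5863, -0.132, 0.0621]
tool_rot: [1.972, 2.446, 0.0]
contact_force: [0.2, -1.2, 1.2]
opening: 0.638
```

```bash
python3 st.py
```

```text
[ 0.58629 -0.13197  0.06212] jaw 0.214 [ 0.17 -1.17  1.17] [-0.263 -0.124 -0.034] 55.53 16.7 0.584924352034315
```

The height fell about 1 mm and Fz dropped to 1.2 N, so the keyways have engaged. Now I push home.

Emit:
arm_command(series=[{"x": 0, "y": 0, "z": -0.05, "wx": 0, "wy": 0, "wz": 0, "jaw": 50}, {"x": 0, "y": 0, "z": -0.1, "wx": 0, "wy": 0, "wz": 0, "jaw": 50}, {"x": 0, "y": 0, "z": -0.15, "wx": 0, "wy": 0, "wz": 0, "jaw": 50}, {"x": 0, "y": 0, "z": -0.2, "wx": 0, "wy": 0, "wz": 0, "jaw": 50}, {"x": 0, "y": 0, "z": -0.25, "wx": 0, "wy": 0, "wz": 0, "jaw": 50}, {"x": 0, "y": 0, "z": -0.3, "wx": 0, "wy": 0, "wz": 0, "jaw": 50}, {"x": 0, "y": 0, "z": -0.35, "wx": 0, "wy": 0, "wz": 0, "jaw": 50}, {"x": 0, "y": 0, "z": -0.4, "wx": 0, "wy": 0, "wz": 0, "jaw": 50}, {"x": 0, "y": 0, "z": -0.43, "wx": 0, "wy": 0, "wz": 0, "jaw": 50}, {"x": 0, "y": 0, "z": -0.43, "wx": 0, "wy": 0, "wz": 0, "jaw": 50}], grip_force=40)

```text
time_s: 17.7
ee_pos: [0.5864, -0.132, 0.0515]
tool_rot: [-1.972, -2.445, -0.002]
contact_force: [-5.1, 1.9, 18.2]
opening: 0.637
```

```bash
python3 st.py
python3 - <<'E'
from h import *
d=snap('side','side10')
im=d['img'][140:240,245:365,::-1].astype(float);im=np.clip(im*2.2,0,255).astype(np.uint8)
cv2.imwrite('pics/b10.png',cv2.resize(im,None,fx=6,fy=6,interpolation=cv2.INTER_CUBIC))
E
```

```text
[ 0.5864  -0.13199  0.05152] jaw 0.214 [-5.14  1.85 18.17] [0.114 1.495 0.   ] 55.44 17.7 0.59286649051068
```

View pics/b10.png

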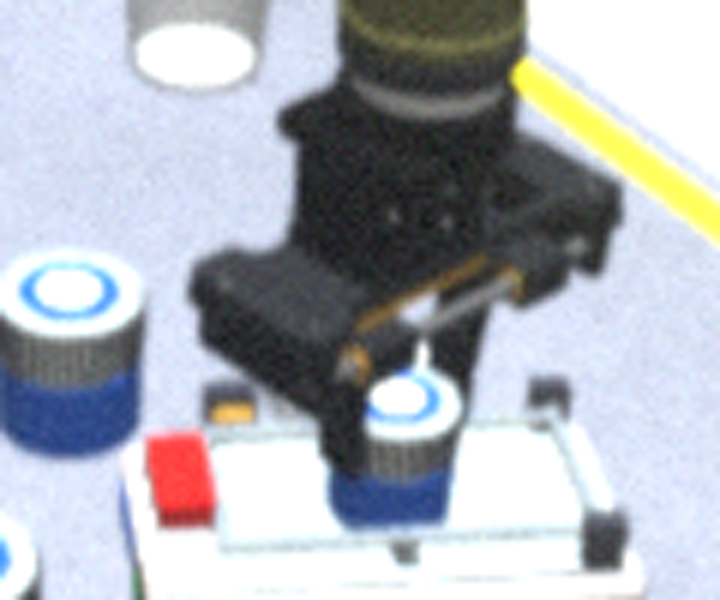

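```bash
python3 - <<'E'
from h import *
d=ld('side10')
# same front rim point of collar (bottom-most) before/after
for z in (.098,.1,.104,.110):
    u,v=proj(d,[.5865,-.132,z]);print(z,(u-245)*6,(v-140)*6)
for t,o in(('side7','q7'),('side10','q10')): 
    im=ld(t)['img'][190:235,290:335,::-1].astype(float);im=np.clip(im*2.2,0,255).astype(np.uint8);cv2.imwrite(f'pics/{o}.png',im)
a,b=[cv2.imread(f'pics/{o}.png') for o in('q7','q10')]
cv2.imwrite('pics/q.png',cv2.resize(np.hstack([a,b]),None,fx=8,fy=8,interpolation=cv2.INTER_CUBIC))
E
python3 st.py
```

```text
0.098 395.8437186696866 396.7603454872073
0.1 396.1898338802532 393.08110253843176
0.104 396.88407131571137 385.70128185674366
0.11 397.9304741844412 374.5779036901167
[ 0.58635 -0.13195  0.05148] jaw 0.214 [-6.25  0.64 18.34] [0.135 1.501 0.027] 55.75 17.75 0.5928624412442787
```

View pics/q.png

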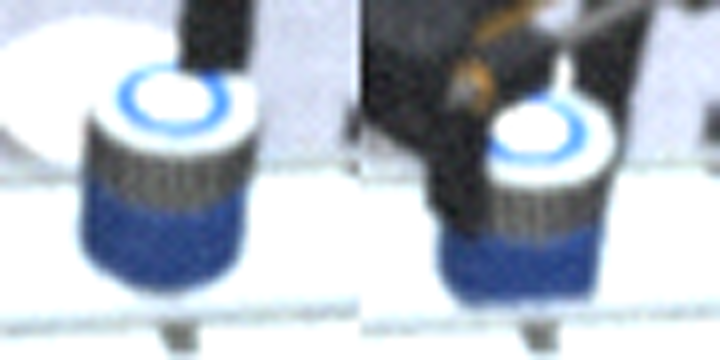

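Run:
```python
from h import *
print(ctrl.finish_job()); s=ctrl.sense(); print(s['ee_pos'],s['contact_force'],s['time_s'])
```

```text
the job is handed in; nothing more can be done
None
the job is handed in; nothing more can be done
```

The job is handed in: the ejector paddle is latched down and the collar is held pushed fully home. `finish_job()` gave no verdict and no reading was possible after it, so these are my last checks before handing in, at about 17.8 s:

- **Ejector:** I pressed the paddle until it snapped past the catch and met its stop. After I lifted off, the side picture showed it staying down with the collar still up. It was still down in the last picture.
- **Keying:** I turned the collar clockwise about 1 rad at 6 to 8 N. The downward force then dropped to 1.2 N and the collar sank about 1 mm, so the keyways had engaged.
- **Fully home:** The tool travelled 11.8 mm down, against the 12 mm expected. The push ended at 18 N, well above the spring's net 6 N. The side picture showed the collar about 12 mm lower, and the 40 N grip was kept.
- **Bystanders:** I saw no bystander move, but I took no closing top view to measure them.

**What disagreed:**
- The visible finger ends were about 20 mm or more above the reported tool point. I worked by contact and pictures instead.
- A side load of about 5 to 6 N and a moment of about 1.5 N m remained at the end. I left both as they were.

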